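# Stack two marker cartons on the sloped rack

### The job

Put the purple carton of markers flat on the rack's sloping board, lengthwise up the slope and in the middle of its width, with its end up against the white backstop at the low end. Then stack the green carton flat on top of the purple one the same way, its end against the backstop too. Leave the orange carton where it is.

Things in the scene. Friction and masses are not known exactly. Their poses are not given: they have to be found in the camera images.
- purple_center (a point): Closed carton of markers, white cardboard with a broad purple sleeve round its middle, 140 mm long (x) x 56 mm wide (y) x 50 mm high (z), about 0.2 kg, lying flat on the table. This point is its centre, half-way up (25 mm above the table); x runs along its length (either way round is fine), z is up. It goes on the sloping board.
- green_center (a point): Closed carton of markers, white cardboard with a broad green sleeve round its middle, 140 mm long (x) x 56 mm wide (y) x 50 mm high (z), about 0.2 kg, lying flat on the table. This point is its centre, half-way up (25 mm above the table); x runs along its length (either way round is fine), z is up. It goes on top of the purple carton.
- orange_center (a point): Closed carton of markers, white cardboard with a broad orange sleeve round its middle, 140 mm long (x) x 56 mm wide (y) x 50 mm high (z), about 0.2 kg, lying flat on the table. This point is its centre, half-way up (25 mm above the table); x runs along its length (either way round is fine), z is up. A bystander, to be left alone.
- deck: Plywood board of a rack, 185 mm long, 140 wide, rising 18 degrees away from the robot; no side walls, not slippery. White backstop square to it at its low end, 85 mm tall. Origin: on the surface, mid-width, at the backstop's foot, 34 mm above the table. x runs up the slope from the backstop's face (x = 0), y across, z square to the board. Snug carton centres: x 70, y 0, z 25 and 75 mm.
Mind the look-alikes: they are no part of the job. What is shaped like the part that bears green_center but black or pink is not meant.

How it is judged:
On the way:
1. the purple carton lies flat on the sloping board, lengthwise up the slope, its end against the backstop (x of purple_center in the frame of deck between 0.055 and 0.083 m and y of purple_center in the frame of deck between -0.02 and 0.02 m and z of purple_center in the frame of deck between 0.013 and 0.037 m and angle between the x axis of purple_center and the x axis of deck, either way round below 0.2 rad and angle between the z axis of purple_center and the z axis of deck, either way round below 0.15 rad), for 0.2 s.
At the end, for the whole second after the job is handed in: Purple carton flat on the board, green flat on it; each with its end within 13 mm of the backstop, centre within 20 mm of the board's mid-width, length within 11 degrees of the slope line, lying within 8 degrees of the board. Orange within 30 mm of its start (all of step 1 and x of green_center in the frame of deck between 0.055 and 0.083 m and y of green_center in the frame of deck between -0.02 and 0.02 m and z of green_center in the frame of deck between 0.063 and 0.087 m and angle between the x axis of green_center and the x axis of deck, either way round below 0.2 rad and angle between the z axis of green_center and the z axis of deck, either way round below 0.15 rad and distance of orange_center from where it was at the start of the episode below 0.03 m); the robot touches nothing.
It fails at once if the orange carton is moved more than 30 mm (distance of orange_center from where it was at the start of the episode above 0.03 m).
It also fails if it takes over 64 s, if anything falls off the work surface, if the arm or the gripper's body presses on something with over 40 N, if the wrist force passes 120 N, or if a joint passes its speed limit or range.

### The arm

A 7-joint arm with a two-finger parallel gripper is mounted at the origin on the work surface. World frame = base frame: x ahead of the robot, y to its left, z up, the work surface at z = 0. Lengths are in m, angles in rad, forces in N, time in s.
With the tool pointing down it reaches from about 0.425 to 1.025 m from the base axis. Payload 9.4 kg.
Tool frame: the origin (TCP) lies between the finger pads; the fingertips stand 8 mm ahead of it and the grasp point (between the pads) lies 11 mm behind it (env.tip_extent is the distance from the TCP to the fingertips, in m); x points along the fingers, z is the direction in which the jaws open and shut, and the axes are right-handed (so a half turn about x gives the same grasp; the last joint's range is limited). The gripper opens to 85 mm and grips with 20 to 120 N. Pads are 22 mm wide; open, the fingers measure 114 mm over their backs; the gripper's body (76 mm by 85 mm) begins 54 mm behind the grasp point. The pads swing forward as they close: fully open they stand 13 mm farther back than shut.
Start: joints at [-1.18, 0.599, -0.003, 1.599, 0.002, 0.943, -0.08], TCP at [0.327, 0.647, 0.216] pointing down, gripper open.
Joint ranges: [-2.57, 2.57], [-0.35, 1.97], [-1.29, 1.29], [0.11, 2.56], [-1.05, 4.19], [0.11, 1.86], [-2.63, 2.63]. Speed limits (rad/s): [2.22, 2.22, 3.01, 3.01, 3.14, 3.14, 3.14].

### API

Orientations are given as a rotation vector (axis times angle).
In Python, from bench import env, viewer, nets gives the robot as it stands.
- The arm moves only by the tool jog_arm, never from a script. Its argument "rows" is a list that holds one entry, the list of rows, each a list of 7 numbers: the finger opening in mm, from 0 to 85.4, then the shift along the tool's x, y, z in mm, then the turn, a rotation vector about the tool's x, y, z in rad. In form: [[[fingers, tx, ty, tz, rx, ry, rz], ...]]. A call has 1 to 5 rows; each row is the pose to reach, as a shift and turn from the pose commanded when the call began, along the tool's axes at that moment; what a row does not reach only later rows make up. A row lasts 1/10 s, in which the tool goes at most 50 mm and 8.59 degrees, less where a joint would pass 70% of its speed; a pose out of reach is approached as far as the arm can. A call with a gripper value outside its range is refused whole. The fingers move at their own pace and stop on an object; the grip force is fixed at half the most. Time passes only in rows, so rows that repeat a pose let the fingers close. It gives the time, the measured TCP pose, the force and the opening at its end, in the units of the state.
- env.state(): the state, without advancing time (a new reading comes with each control period).
- viewer.read_camera(name): name is "scene" or "top" or "wrist"; returns (picture, depth): 384x512x3 uint8, red, green, blue; 384x512 float32, m along the optical axis (not along the pixel's ray), 0 where there is no reading.
- viewer.get_calibration(name): a dict with "K" (3x3 intrinsics, pixels), "R" (3x3) and "t" (3): a world point X has camera coordinates R X + t. Camera axes: x right, y down, z forward; pixel columns grow to the right and rows downward; lengths in m; the calibration is good to about 2 mm. A picture is of the moment at which its call begins: read the wrist's pose just before it. get_calibration takes no time and is no camera call; for the wrist camera it gives the pose at the moment of the call.
- env.job_done(): hands the job in, once; it reports no verdict.
Trained networks look in the newest picture that a camera, given by its name, has taken for a name from the list of things; names that differ only in an ending like _2 or _b are one class to them, and where a whole thing is asked for, a point or a joint stands for the part that bears it (a point fixed in the world has none). Each returns a list of dicts, best first, with "p" (0 to 1); they miss things now and then, are a little off and sometimes report something else, mostly with a low value. They report only what shows in the picture. A call takes as long as a camera call. They do not tell look-alikes from the thing itself.
- nets.regions_of(label, camera): "pixels" (384x512 bool, what is visible of it) and "position" ([column, row] in pixels, amid what is visible of it).
The state is a dict: "time": time; "q": joint angles; "dq": joint speeds; "tau": joint torques, N m; "eef_pos": TCP position; "tcp_rot": TCP orientation; "ft_force": force on the tool from outside, world axes, zero at the start; "wrist_torque": the same for the moment, N m; "gripper_width": opening from 0.0 (shut) to 1.0 (fully open).
Only numpy, scipy, OpenCV 4.12 (cv2) and the standard library are available. Lean on these libraries where they do the work, as an engineer would, in place of code of your own. Each camera call takes 0.05 s, during which the arm holds its last target. There are 200 camera calls.

## Working session

There is one attempt and no reset: what is moved stays moved. The work goes in short steps, Python scripts to look and compute and a tool call to move; the robot and the scene stay as the last step left them, time stands still between calls to the robot, and variables do not carry over. Pictures are saved under pics/ and viewed, about 8 in all and at most 12, crops included, and the job is handed in when it is done.

Besides the shell and the picture viewer there is one more tool, called after "Request:" as a command line: name --argument value ..., lists and objects as JSON in quotes. jog_arm: Moves the arm, as the interface text tells. Its arguments: {"type":"object","properties":{"rows":{"type":"array","items":{"type":"array","items":{"type":"array","items":{"type":"number"}}}}},"required":["rows"]}

```bash
ls; mkdir -p pics; cat > h.py <<'E'
from bench import env, viewer, nets
import numpy as np, cv2
from scipy.spatial.transform import Rotation as Rn
def cloud(cam):
    im,d=viewer.read_camera(cam); c=viewer.get_calibration(cam)
    K,R,t=[np.array(c[k],float) for k in("K","R","t")]
    v,u=np.indices(d.shape); P=np.stack([(u-K[0,2])/K[0,0]*d,(v-K[1,2])/K[1,1]*d,d],-1)
    return im,d,(P-t.ravel())@R
def save(n,im): cv2.imwrite('pics/'+n,im[:,:,::-1])
E
python3 - <<'E'
from h import *
for cam in("top","scene"):
    im,d,W=cloud(cam); save(cam+'.png',im); np.savez(cam+'.npz',im=im,d=d,W=W)
    for l in("purple_center","green_center","orange_center","deck"):
        for r in nets.regions_of(l,cam)[:5]:
            m=r["pixels"]&(d>0); print(cam,l,round(r["p"],2),np.round(r["position"]),m.sum(),np.round(np.median(W[m],0),3), np.median(im[m],0))
print(env.state())
E
```

```text
pics
top purple_center 0.63 [360. 168.] 1549 [ 0.53  -0.339  0.048] [144. 104. 177.]
top green_center 0.9 [192. 130.] 1300 [0.628 0.071 0.048] [250. 170. 210.]
top green_center 0.78 [242. 180.] 1291 [ 0.493 -0.045  0.048] [151. 224. 130.]
top green_center 0.59 [164. 253.] 1459 [0.325 0.14  0.048] [47. 49. 56.]
top orange_center 0.78 [300. 175.] 1457 [ 0.51  -0.187  0.048] [246. 155. 108.]
top orange_center 0.59 [242. 181.] 1347 [ 0.495 -0.045  0.048] [148. 223. 138.]
top deck 0.74 [116. 158.] 5039 [0.553 0.269 0.063] [217. 184. 134.]
scene purple_center 0.93 [154. 153.] 1539 [ 0.54  -0.327  0.048] [163. 125. 170.]
scene green_center 0.88 [247. 208.] 1691 [ 0.504 -0.035  0.049] [152. 197. 152.]
scene green_center 0.75 [351. 204.] 1738 [0.336 0.151 0.048] [29. 28. 31.]
scene orange_center 0.94 [198. 180.] 1568 [ 0.52  -0.175  0.048] [245. 163. 120.]
scene deck 0.88 [350. 292.] 6705 [0.533 0.271 0.068] [216. 189. 136.]
{'time': 0.5, 'q': array([-1.17968033,  0.59935866, -0.0024823 ,  1.59945621,  0.00176064,
        0.94292143, -0.07976874]), 'dq': array([ 6.06537159e-04, -1.21085850e-03,  8.11991368e-06, -3.50579735e-04,
       -8.85263408e-04, -1.66459463e-03,  1.13590919e-03]), 'tau': array([-2.07528043e-03, -7.75563955e+01,  1.56184059e+00, -2.58180517e+01,
        1.22931279e-02,  2.70692100e-03, -2.93419612e-05]), 'eef_pos': array([0.32691979, 0.64705625, 0.21601246]), 'tcp_rot': array([-0.85819993,  1.39501036,  0.85803091]), 'ft_force': array([-0.2322583 ,  0.00761958, -0.22135194]), 'wrist_torque': array([-0.0191892 , -0.08325772,  0.02205906]), 'gripper_width': 0.9949882889842552}
```

```bash
python3 - <<'E'
from h import *
a=np.load('top.npz'); im,W=a['im'],a['W']
save('topcrop.png',cv2.resize(im[80:300,60:420],None,fx=2.2,fy=2.2,interpolation=2))
for l,c in(("purple",(360,168)),("green",(242,180)),("orange",(300,175)),("pink",(192,130)),("black",(164,253))):
    m=(abs(W[...,2]-.048)<.008)
    n,L=cv2.connectedComponents(m.astype(np.uint8)); m=L==L[c[1],c[0]]
    P=W[m][:,:2].astype(np.float32); (cx,cy),(w,h),ang=cv2.minAreaRect(P)
    if w<h: w,h=h,w; ang+=90
    print(l,round(cx,4),round(cy,4),round(w,3),round(h,3),'yaw',round((ang+90)%180-90,1),W[m][:,2].mean(),P.mean(0))
# deck
x=W.reshape(-1,3); s=(x[:,1]>.15)&(x[:,1]<.4)&(x[:,0]>.3)&(x[:,0]<.75)&(x[:,2]>.015)
P=x[s]
np.random.seed(0);best=0
for i in range(500):
    q=P[np.random.choice(len(P),3,False)];n=np.cross(q[1]-q[0],q[2]-q[0]);
    if np.linalg.norm(n)<1e-6: continue
    n/=np.linalg.norm(n);n*=np.sign(n[2]); k=abs((P-q[0])@n)<.003
    if k.sum()>best: best=k.sum();B=k
Q=P[B];c=Q.mean(0);n=np.linalg.svd(Q-c)[2][2];n*=np.sign(n[2])
print('plane n',n,'tilt',np.degrees(np.arccos(n[2])),'heading up-slope',np.degrees(np.arctan2(-n[1],-n[0])))
print('rect',cv2.minAreaRect(Q[:,:2].astype(np.float32)),Q.min(0),Q.max(0),c)
hi=P[P[:,2]>.1];print('high',len(hi)); hi=P[(P[:,2]>.1)];print(cv2.minAreaRect(hi[:,:2].astype(np.float32)),hi.max(0))
E
```

```text
purple 0.535 -0.3438 0.141 0.058 yaw -6.0 0.048601744551280426 [ 0.5332266  -0.34291387]
green 0.4974 -0.0454 0.141 0.057 yaw -4.8 0.048554464767168994 [ 0.49604124 -0.04535697]
orange 0.5137 -0.1887 0.14 0.057 yaw -11.1 0.0486228622482382 [ 0.5126678  -0.18829009]
pink 0.6349 0.0729 0.141 0.057 yaw 11.2 0.04849976217874542 [0.6332033  0.07246567]
black 0.3251 0.1427 0.14 0.057 yaw 76.1 0.04837683666161242 [0.32491502 0.14214209]
plane n [-0.30480629 -0.05572098  0.95078299] tilt 18.050646131790003 heading up-slope 10.359725912418616
rect ((0.5590560436248779, 0.2702876031398773), (0.18061105906963348, 0.14115844666957855), 10.275209426879883) [0.46124529 0.18603516 0.03008683] [0.6583066  0.35505349 0.09157885] [0.56135702 0.27126855 0.06091009]
high 269
((0.4462888538837433, 0.2501104474067688), (0.01216405350714922, 0.14045125246047974), 10.075653076171875) [0.46288229 0.31998524 0.11578725]
```

View pics/topcrop.png

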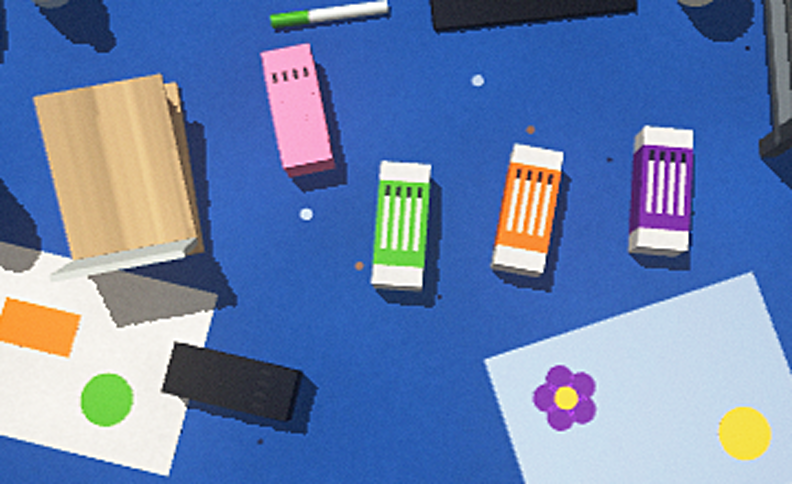

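View pics/scene.png

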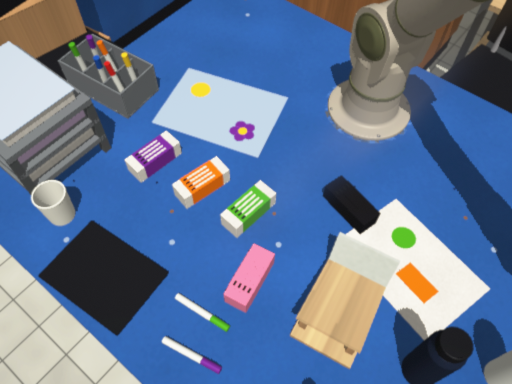

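The purple carton is at top-image px (360,168). There are three candidates for green: (242,180), pink (192,130) and black (164,253). The enlarged crop shows only (242,180) is white with a green sleeve, so that is the one meant. Orange is at (300,175), and the deck is at (116,158) with its white backstop on the robot side.

```bash
cat >> h.py <<'E'
h=np.radians(10.2); s=np.radians(18)
O=np.array([.4747,.2555,.034]); H=np.array([np.cos(h),np.sin(h),0])
EX=np.cos(s)*H+[0,0,np.sin(s)]; EZ=-np.sin(s)*H+[0,0,np.cos(s)]; EY=np.cross(EZ,EX)
D=np.stack([EX,EY,EZ],1)
def deck(x,y,z): return O+D@np.array([x,y,z])
def tool(app,jaw):  # tool x = app, z = jaw
    return np.stack([app,np.cross(jaw,app),jaw],1)
def yawtool(deg):   # carton yaw deg, tool down; jaws across
    a=np.radians(deg); return tool(np.array([0,0,-1.]),np.array([-np.sin(a),np.cos(a),0]))
F=np.diag([1,-1,-1])
def rel(P,R,P0=None,R0=None):
    st=env.state()
    if P0 is None: P0=st['eef_pos'];R0=Rn.from_rotvec(st['tcp_rot']).as_matrix()
    c=min([R,R@F],key=lambda A:Rn.from_matrix(R0.T@A).magnitude())
    print('mm',np.round(1e3*R0.T@(np.array(P)-P0),1),'rot',np.round(Rn.from_matrix(R0.T@c).as_rotvec(),3))
    return np.array(P),c
E
python3 - <<'E'
from h import *
st=env.state();R0=Rn.from_rotvec(st['tcp_rot']).as_matrix();print(R0.round(2))
p=rel([.50,.15,.25],yawtool(-6)); p=rel([.535,-.344,.15],yawtool(-6),*p)
p=rel(deck(.073,0,.15),tool(-EZ,EY),*p);print(p[1].round(2))
E
```

```text
[[-0.   -0.89  0.45]
 [-0.    0.45  0.89]
 [-1.   -0.   -0.  ]]
mm [ -33.9 -378.6 -365.6] rot [-0.363 -0.     0.   ]
mm [ 100.   -86.4 -487.6] rot [0. 0. 0.]
mm [-49.2 100.5 596.4] rot [-0.28  -0.044 -0.312]
[[ 0.3  -0.94 -0.18]
 [ 0.05 -0.17  0.98]
 [-0.95 -0.31  0.  ]]
```

Request:
jog_arm --rows '[[[85,-16,-170,-165,0,0,0],[85,-16,-170,-165,0,0,0],[85,-16,-170,-165,0,0,0],[85,-16,-170,-165,0,0,0],[85,-16,-170,-165,0,0,0]]]'

```text
time: 1.0
eef_pos: [0.4054, 0.4199, 0.2325]
tcp_rot: [-0.857, 1.395, 0.856]
ft_force: [-0.1, 0.4, 0.2]
gripper_width: 0.997
```

Request:
jog_arm --rows '[[[85,-18,-190,-190,-0.363,0,0],[85,-18,-190,-190,-0.363,0,0],[85,-18,-190,-190,-0.363,0,0],[85,-18,-190,-190,-0.363,0,0],[85,-18,-190,-190,-0.363,0,0]]]'

```text
time: 1.5
eef_pos: [0.4826, 0.1842, 0.2493]
tcp_rot: [-1.132, 1.256, 1.131]
ft_force: [0.9, -0.1, -0.5]
gripper_width: 0.997
```

```bash
python3 - <<'E'
from h import *
p=rel([.535,-.344,.18],yawtool(-6))
E
```

```text
mm [  69.1 -107.2 -519.9] rot [0.    0.    0.001]
```

Request:
jog_arm --rows '[[[85,0,-50,-245,0,0,0],[85,0,-50,-245,0,0,0],[85,0,-50,-245,0,0,0],[85,0,-50,-245,0,0,0],[85,0,-50,-245,0,0,0]]]'

```text
time: 2.0
eef_pos: [0.5063, -0.0647, 0.2492]
tcp_rot: [-1.132, 1.256, 1.131]
ft_force: [2.4, 0.3, -0.2]
gripper_width: 0.996
```

Request:
jog_arm --rows '[[[85,65,-50,-240,0,0,0],[85,65,-50,-240,0,0,0],[85,65,-50,-240,0,0,0],[85,65,-50,-240,0,0,0],[85,65,-50,-240,0,0,0]]]'

```text
time: 2.5
eef_pos: [0.5306, -0.3051, 0.1845]
tcp_rot: [-1.132, 1.256, 1.131]
ft_force: [1.2, 0.4, 1.2]
gripper_width: 0.993
```

```bash
cat >> h.py <<'E'
def carton(cam,label,zt,lo,hi,near):
    im,d,W=cloud(cam); m=(W[...,2]>lo)&(W[...,2]<hi)&(d>0)&(np.linalg.norm(W[...,:2]-near,axis=-1)<.11)
    n,L,S,_=cv2.connectedComponentsWithStats(m.astype(np.uint8)); k=1+S[1:,4].argmax(); m=L==k
    (cx,cy),(w,hh),a=cv2.minAreaRect(W[m][:,:2].astype(np.float32))
    if w<hh:a+=90;w,hh=hh,w
    print(label,'c',round(cx,4),round(cy,4),'size',round(w,3),round(hh,3),'yaw',round((a+90)%180-90,1),'z',W[m][:,2].mean())
    return im,(cx,cy),(a+90)%180-90
E
python3 - <<'E'
from h import *
im,c,a=carton('wrist','purple',.05,.04,.06,(.535,-.344))
save('w1.png',im)
print(env.state()['eef_pos']); rel([*c,.022],yawtool(a)); rel([.535,-.344,.022],yawtool(-6))
E
```

```text
purple c 0.5314 -0.3543 size 0.139 0.057 yaw -6.9 z 0.050389554864736216
[ 0.52919208 -0.3143927   0.18257659]
mm [160.8  -6.7 -38.6] rot [ 0.008 -0.005 -0.   ]
mm [160.7  -9.1 -28. ] rot [-0.008 -0.005 -0.   ]
```

View pics/w1.png

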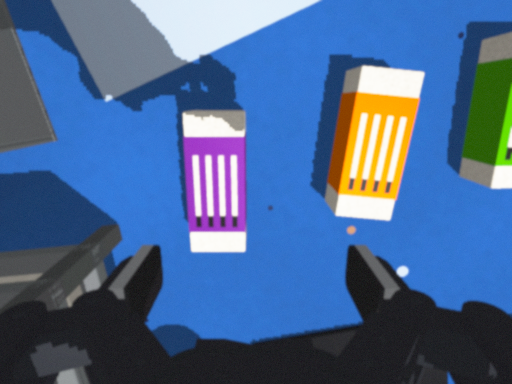

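The wrist view shows purple at (215,180), orange at (375,140) and a grey drawer unit at lower left, near the left finger. The arm was still settling, so I'll re-measure and check the drawer unit's position.

```bash
python3 - <<'E'
from h import *
for i in range(2):
    im,c,a=carton('wrist','purple',.05,.04,.06,(.535,-.344))
    print(env.state()['eef_pos'])
rel([*c,.12],yawtool(a)); rel([*c,.022],yawtool(a))
im,d,W=cloud('wrist')
m=(W[...,2]>.065)&(d>0)&(W[...,2]<.16);m[240:]&=(np.arange(512)<120)
P=W[m]; print(len(P)); 
for x0 in np.arange(.3,.8,.05):
    q=P[(P[:,0]>=x0)&(P[:,0]<x0+.05)]
    if len(q)>20: print(round(x0,2),len(q),np.percentile(q[:,1],[1,99]).round(3),np.percentile(q[:,2],99).round(3))
E
```

```text
purple c 0.5331 -0.3402 size 0.14 0.057 yaw -6.0 z 0.05252459244050235
[ 0.52881039 -0.31060819  0.18313334]
purple c 0.5338 -0.3401 size 0.139 0.057 yaw -5.8 z 0.052482223002211836
[ 0.52931832 -0.30677442  0.18363903]
mm [ 63.7  -8.2 -32.6] rot [-0.01  -0.001 -0.001]
mm [161.7  -8.4 -32.5] rot [-0.01  -0.001 -0.001]
5494
0.45 376 [-0.516 -0.512] 0.083
0.55 3972 [-0.562 -0.468] 0.144
0.6 685 [-0.564 -0.468] 0.124
0.65 444 [-0.488 -0.468] 0.137
```

Request:
jog_arm --rows '[[[85,40,-7,-34,0,0,0],[85,80,-7,-34,0,0,0],[85,100,-7,-34,0,0,0],[85,100,-7,-34,0,0,0],[85,100,-7,-34,0,0,0]]]'

```text
time: 3.2
eef_pos: [0.5347, -0.3363, 0.0855]
tcp_rot: [-1.133, 1.256, 1.133]
ft_force: [0.0, -0.7, 1.2]
gripper_width: 0.997
```

```bash
python3 - <<'E'
from h import *
print(env.state()['eef_pos']); rel([.534,-.342,.022],yawtool(-5.8))
E
```

```text
[ 0.5346786  -0.33625283  0.08554808]
mm [63.5  0.1 -5.8] rot [-0.002  0.     0.   ]
```

Request:
jog_arm --rows '[[[85,20,0,-5,0,0,0],[85,40,0,-5,0,0,0],[85,63,0,-5,0,0,0],[85,63,0,-5,0,0,0],[45,63,0,-5,0,0,0]]]'

```text
time: 3.7
eef_pos: [0.5344, -0.3424, 0.0234]
tcp_rot: [-1.133, 1.256, 1.131]
ft_force: [0.1, 0.7, -0.4]
gripper_width: 0.852
```

Request:
jog_arm --rows '[[[40,0,0,0,0,0,0],[40,0,0,0,0,0,0],[40,0,0,0,0,0,0],[40,0,0,0,0,0,0],[40,0,0,0,0,0,0]]]'

```text
time: 4.2
eef_pos: [0.5346, -0.3429, 0.0242]
tcp_rot: [-1.134, 1.256, 1.129]
ft_force: [-0.3, 1.4, 8.3]
gripper_width: 0.631
```

Request:
jog_arm --rows '[[[40,-20,0,0,0,0,0],[40,-60,0,0,0,0,0],[40,-110,0,0,0,0,0],[40,-160,0,0,0,0,0],[40,-210,0,20,0,0,0]]]'

```text
time: 4.7
eef_pos: [0.5345, -0.3265, 0.232]
tcp_rot: [-1.132, 1.259, 1.126]
ft_force: [0.9, 0.2, -1.4]
gripper_width: 0.633
```

Request:
jog_arm --rows '[[[40,0,5,40,0,0,0],[40,0,10,80,0,0,0],[40,0,15,130,0,0,0],[40,0,20,180,0,0,0],[40,0,25,230,0,0,0]]]'

```text
time: 5.2
eef_pos: [0.5342, -0.0917, 0.2296]
tcp_rot: [-1.132, 1.256, 1.13]
ft_force: [1.6, -1.2, -0.5]
gripper_width: 0.627
```

```bash
python3 - <<'E'
from h import *
st=env.state();print(st['gripper_width'])
rel(deck(.073,0,.16),tool(-EZ,EY)); 
E
```

```text
0.627124753818894
mm [ 20.7  76.5 344.6] rot [-0.281 -0.045 -0.31 ]
```

Request:
jog_arm --rows '[[[40,0,8,45,0,0,0],[40,0,18,90,0,0,0],[40,0,28,135,0,0,0],[40,0,38,180,0,0,0],[40,0,50,225,0,0,0]]]'

```text
time: 5.7
eef_pos: [0.508, 0.1373, 0.2295]
tcp_rot: [-1.132, 1.255, 1.13]
ft_force: [0.2, -0.3, -1.3]
gripper_width: 0.631
```

Request:
jog_arm --rows '[[[40,5,8,40,-0.06,-0.01,-0.06],[40,10,15,75,-0.14,-0.02,-0.15],[40,20,26,105,-0.23,-0.035,-0.25],[40,20,26,119,-0.281,-0.045,-0.31],[40,20,26,119,-0.281,-0.045,-0.31]]]'

```text
time: 6.2
eef_pos: [0.4926, 0.2588, 0.2086]
tcp_rot: [-1.45, 0.862, 1.115]
ft_force: [-0.3, -0.4, -1.5]
gripper_width: 0.632
```

```bash
python3 - <<'E'
from h import *
im,d,W=cloud('wrist'); save('w2.png',im)
im,d,W=cloud('top'); save('t2.png',im[40:300,0:260])
st=env.state();print(st['gripper_width'],st['eef_pos'])
print('tcp in deck',D.T@(st['eef_pos']-O))
rel(deck(.073,0,.16),tool(-EZ,EY)); rel(deck(.073,0,.027),tool(-EZ,EY)); 
E
python3 -c "
import cv2,numpy as np
a=cv2.imread('pics/w2.png');b=cv2.resize(cv2.imread('pics/t2.png'),(384,384))
cv2.imwrite('pics/wt2.png',cv2.resize(np.hstack([a,b]),None,fx=.88,fy=.88))"
```

```text
0.632604914587668 [0.49478908 0.25653751 0.2090563 ]
tcp in deck [ 0.073074   -0.00253636  0.1603219 ]
mm [0.3 0.1 2.5] rot [ 0.     0.001 -0.002]
mm [133.3  -0.2   2.4] rot [ 0.     0.001 -0.002]
```

View pics/wt2.png

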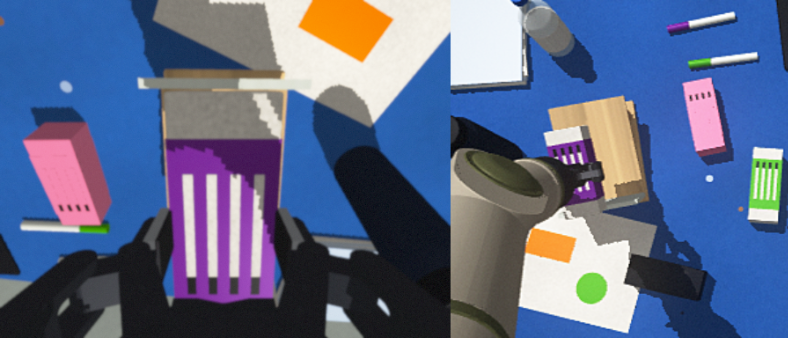

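Left half: the gripped purple carton is centred over the board, parallel to it, with the backstop ahead at (225,83). Descending.

Request:
jog_arm --rows '[[[40,30,0,2,0,0,0],[40,60,0,2,0,0,0],[40,90,0,2,0,0,0],[40,120,0,2,0,0,0],[40,120,0,2,0,0,0]]]'

```text
time: 6.8
eef_pos: [0.5318, 0.2621, 0.0987]
tcp_rot: [-1.447, 0.872, 1.104]
ft_force: [0.3, 0.1, -1.6]
gripper_width: 0.632
```

Request:
jog_arm --rows '[[[40,4,0,0,0,0,0],[40,7,0,0,0,0,0],[40,10,0,0,0,0,0],[40,12,0,0,0,0,0],[40,12,0,0,0,0,0]]]'

```text
time: 7.3
eef_pos: [0.5356, 0.2628, 0.0883]
tcp_rot: [-1.447, 0.87, 1.103]
ft_force: [0.5, 0.4, -1.6]
gripper_width: 0.634
```

```bash
cat > q.py <<'E'
from h import *
st=env.state()
print(st['gripper_width'],'tcp in deck',(D.T@(st['eef_pos']-O)).round(4),'f deck',(D.T@st['ft_force']).round(1))
E
python3 q.py
```

```text
0.6340617620400532 tcp in deck [ 0.075  -0.0036  0.0327] f deck [ 0.1  0.3 -1.7]
```

Request:
jog_arm --rows '[[[40,2,1,3,0,0,0],[40,4,1,3,0,0,0],[40,6,1,3,0,0,0],[40,8,1,3,0,0,0],[40,8,1,3,0,0,0]]]'

```text
time: 7.8
eef_pos: [0.5358, 0.2667, 0.0803]
tcp_rot: [-1.448, 0.869, 1.105]
ft_force: [0.3, -1.0, -0.6]
gripper_width: 0.634
```

```bash
python3 q.py
```

```text
0.6336878716931709 tcp in deck [0.0734 0.0002 0.0249] f deck [-0.1 -1.1 -0.6]
```

Not yet firmly in contact. I'll ease down a little more, then slide down-slope to feel for the backstop.

Request:
jog_arm --rows '[[[40,1,0,0,0,0,0],[40,2,0,0,0,0,0],[40,2.5,0,0,0,0,0],[40,2.5,0,0,0,0,0]]]'

```text
time: 8.2
eef_pos: [0.5358, 0.267, 0.0797]
tcp_rot: [-1.448, 0.867, 1.104]
ft_force: [-10.4, -4.8, 23.7]
gripper_width: 0.631
```

```bash
python3 q.py
```

```text
0.6313405381887333 tcp in deck [0.0732 0.0005 0.0243] f deck [-3.2 -2.9 25.9]
```

Request:
jog_arm --rows '[[[40,-1.5,0,0,0,0,0],[40,-1.7,1.5,0,0,0,0],[40,-1.7,3,0,0,0,0],[40,-1.7,3,0,0,0,0]]]'

```text
time: 8.6
eef_pos: [0.5327, 0.2673, 0.0788]
tcp_rot: [-1.448, 0.867, 1.106]
ft_force: [0.2, -1.1, 7.2]
gripper_width: 0.633
```

```bash
python3 q.py
```

```text
0.6329687370161857 tcp in deck [0.0701 0.0014 0.0244] f deck [ 2.2 -1.2  6.8]
```

Request:
jog_arm --rows '[[[85,0,0,0,0,0,0],[85,0,0,0,0,0,0],[85,0,0,0,0,0,0],[85,0,0,0,0,0,0],[85,-5,0,0,0,0,0]]]'

```text
time: 9.1
eef_pos: [0.53, 0.2671, 0.0824]
tcp_rot: [-1.449, 0.869, 1.109]
ft_force: [0.1, 0.2, 0.6]
gripper_width: 0.997
```

Request:
jog_arm --rows '[[[85,-25,0,0,0,0,0],[85,-60,0,0,0,0,0],[85,-100,0,0,0,0,0],[85,-140,0,0,0,0,0],[85,-140,0,0,0,0,0]]]'

```text
time: 9.6
eef_pos: [0.4881, 0.2606, 0.2207]
tcp_rot: [-1.448, 0.862, 1.105]
ft_force: [1.0, 0.4, -0.1]
gripper_width: 1.0
```

```bash
python3 q.py; cat > pl.py <<'E'
from h import *
def measure(cam,z0,im=None):
    im,d,W=cloud(cam); L=(W-O)@D
    m=(abs(L[...,2]-z0)<.008)&(L[...,0]>-.02)&(L[...,0]<.2)&(abs(L[...,1])<.075)&(d>0)
    n,C,S,_=cv2.connectedComponentsWithStats(m.astype(np.uint8)); m=C==1+S[1:,4].argmax(); Q=L[m]
    c=Q.mean(0); n=np.linalg.svd(Q-c,full_matrices=False)[2][2]
    print(cam,'deck rect',cv2.minAreaRect(Q[:,:2].astype(np.float32)),'z',c[2],'n',n.round(3),'x',np.percentile(Q[:,0],[1,99]).round(3))
    return im
E
python3 - <<'E'
from pl import *
im=measure('wrist',.05);save('w3.png',im); measure('wrist',.05)
print(env.state()['eef_pos']);rel([.497,-.045,.2],yawtool(-4.8))
E
```

```text
0.9999100464635324 tcp in deck [0.0711 0.0027 0.1732] f deck [ 1.   0.2 -0.5]
wrist deck rect ((0.0690273866057396, -0.0009484831243753433), (0.05663728713989258, 0.1401505172252655), 89.82221984863281) z 0.05025264198137046 n [0.001 0.002 1.   ] x [-0.     0.137]
wrist deck rect ((0.0683295875787735, -0.000611867755651474), (0.05667401850223541, 0.13893812894821167), 89.9176254272461) z 0.05083399518377473 n [0.002 0.001 1.   ] x [-0.     0.136]
[0.48830443 0.25937681 0.21706253]
mm [   2.9   48.2 -301.1] rot [0.259 0.039 0.313]
```

View pics/w3.png

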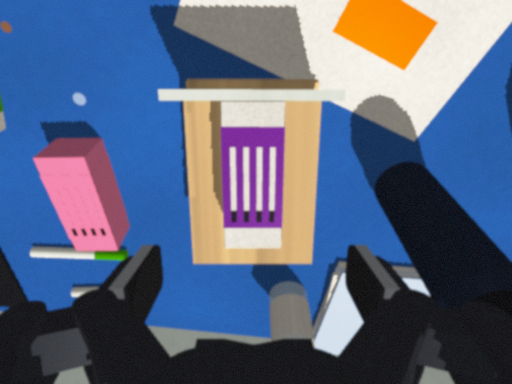

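Purple lies flat, centred and snug against the backstop (carton at (253,175), backstop at row 95). Going to green.

Request:
jog_arm --rows '[[[85,0,7,-45,0.05,0.008,0.06],[85,0,14,-90,0.12,0.016,0.14],[85,0,22,-135,0.19,0.028,0.22],[85,0,30,-180,0.259,0.039,0.313],[85,0,40,-225,0.259,0.039,0.313]]]'

```text
time: 10.2
eef_pos: [0.4922, 0.0295, 0.2028]
tcp_rot: [-1.142, 1.253, 1.149]
ft_force: [1.1, -0.4, 0.0]
gripper_width: 0.998
```

```bash
python3 - <<'E'
from h import *
print(env.state()['eef_pos'],env.state()['tcp_rot']);rel([.497,-.045,.18],yawtool(-4.8))
E
```

```text
[0.49220211 0.02954963 0.20278336] [-1.14240284  1.25252765  1.14860639]
mm [ 22.7 -11.4 -73.9] rot [-0.003  0.    -0.005]
```

Request:
jog_arm --rows '[[[85,12,-6,-35,0,0,0],[85,23,-11,-70,0,0,0],[85,23,-11,-73,0,0,0],[85,23,-11,-73,0,0,0],[85,23,-11,-73,0,0,0]]]'

```text
time: 10.7
eef_pos: [0.495, -0.0411, 0.1809]
tcp_rot: [-1.148, 1.249, 1.15]
ft_force: [-0.0, 1.3, -0.3]
gripper_width: 0.994
```

```bash
python3 - <<'E'
from h import *
for i in range(3):
    im,c,a=carton('wrist','green',.05,.04,.06,(.497,-.045))
    print(env.state()['eef_pos'])
c=(np.array(c)+[.4974,-.0454])/2;rel([*c,.022],yawtool(a))
E
```

```text
green c 0.4963 -0.0451 size 0.14 0.057 yaw -4.9 z 0.05235171399613285
[ 0.49514871 -0.04075029  0.18123047]
green c 0.4963 -0.0455 size 0.14 0.057 yaw -4.9 z 0.05226927740128046
[ 0.49522627 -0.04067647  0.18145798]
green c 0.4965 -0.0456 size 0.14 0.057 yaw -4.9 z 0.05220289339111978
[ 0.49521421 -0.04078631  0.1815972 ]
mm [159.6  -2.3  -4.4] rot [ 0.004 -0.001 -0.001]
```

Request:
jog_arm --rows '[[[85,40,-2,-4.5,0,0,0],[85,80,-2,-4.5,0,0,0],[85,115,-2,-4.5,0,0,0],[85,140,-2,-4.5,0,0,0],[85,158,-2,-4.5,0,0,0]]]'

```text
time: 11.35
eef_pos: [0.4961, -0.0458, 0.022]
tcp_rot: [-1.148, 1.249, 1.151]
ft_force: [-0.0, -0.6, 1.1]
gripper_width: 0.996
```

Request:
jog_arm --rows '[[[85,0,0,0,0,0,0],[40,0,0,0,0,0,0],[40,0,0,0,0,0,0],[40,0,0,0,0,0,0],[40,0,0,0,0,0,0]]]'

```text
time: 11.85
eef_pos: [0.4972, -0.0466, 0.0251]
tcp_rot: [-1.149, 1.247, 1.147]
ft_force: [-2.1, 2.1, 6.2]
gripper_width: 0.634
```

Request:
jog_arm --rows '[[[40,0,0,0,0,0,0],[40,0,0,0,0,0,0]]]'

```text
time: 12.05
eef_pos: [0.4972, -0.0466, 0.0251]
tcp_rot: [-1.149, 1.247, 1.147]
ft_force: [-1.3, 1.8, 6.6]
gripper_width: 0.627
```

Request:
jog_arm --rows '[[[40,-20,0,0,0,0,0],[40,-60,0,0,0,0,0],[40,-110,0,0,0,0,0],[40,-160,0,0,0,0,0],[40,-205,0,10,0,0,0]]]'

```text
time: 12.55
eef_pos: [0.4969, -0.0379, 0.2319]
tcp_rot: [-1.147, 1.249, 1.146]
ft_force: [1.4, -0.0, -2.2]
gripper_width: 0.632
```

```bash
python3 q.py; python3 -c "
from h import *
rel(deck(.076,0,.18),tool(-EZ,EY))"
```

```text
0.6318622397780478 tcp in deck [ 0.0325 -0.2927  0.1975] f deck [ 0.7 -0.3 -2.5]
mm [  2.7  31.  294.8] rot [-0.261 -0.043 -0.313]
```

Request:
jog_arm --rows '[[[40,0,4,40,0,0,0],[40,0,8,85,0,0,0],[40,0,13,130,0,0,0],[40,0,18,175,0,0,0],[40,0,23,220,0,0,0]]]'

```text
time: 13.05
eef_pos: [0.4924, 0.1856, 0.2296]
tcp_rot: [-1.148, 1.248, 1.147]
ft_force: [0.8, 0.2, -1.5]
gripper_width: 0.627
```

Request:
jog_arm --rows '[[[40,1,4,30,-0.06,-0.01,-0.07],[40,2,8,55,-0.14,-0.02,-0.16],[40,3,8,74,-0.22,-0.035,-0.26],[40,3,8,74,-0.261,-0.043,-0.313],[40,3,8,74,-0.261,-0.043,-0.313]]]'

```text
time: 13.55
eef_pos: [0.489, 0.2585, 0.226]
tcp_rot: [-1.451, 0.862, 1.112]
ft_force: [0.4, -1.5, -1.9]
gripper_width: 0.628
```

```bash
python3 -c "
from h import *
viewer.read_camera('top');im,d,W=cloud('wrist');save('w4.png',im)
rel(deck(.073,0,.09),tool(-EZ,EY))"; python3 q.py
```

```text
mm [87.6  2.1  0. ] rot [ 0.001  0.001 -0.001]
0.6301952647006169 tcp in deck [ 7.520e-02 -1.000e-04  1.776e-01] f deck [ 0.5 -0.1 -2. ]
```

View pics/w4.png

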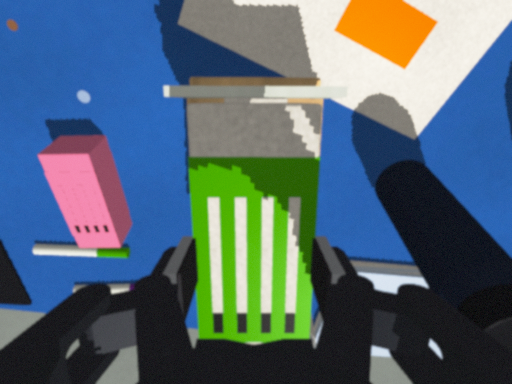

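The green carton is held square over the board at (255,250), with the backstop at row 92. Descending.

Request:
jog_arm --rows '[[[40,25,2,0,0,0,0],[40,50,2,0,0,0,0],[40,75,2,0,0,0,0],[40,90,2,0,0,0,0],[40,90,2,0,0,0,0]]]'

```text
time: 14.15
eef_pos: [0.5175, 0.2625, 0.1374]
tcp_rot: [-1.446, 0.869, 1.11]
ft_force: [0.1, -0.0, -0.8]
gripper_width: 0.628
```

```bash
python3 q.py
```

```text
0.6284308583023922 tcp in deck [ 0.0732 -0.0007  0.0849] f deck [-0.1 -0.1 -0.8]
```

Request:
jog_arm --rows '[[[40,3,0,1,0,0,0],[40,6,0,1,0,0,0],[40,8,0,1,0,0,0],[40,9,0,1,0,0,0],[40,9,0,1,0,0,0]]]'

```text
time: 14.65
eef_pos: [0.5191, 0.265, 0.1307]
tcp_rot: [-1.447, 0.864, 1.111]
ft_force: [0.1, -0.6, -1.3]
gripper_width: 0.629
```

```bash
python3 q.py
```

```text
0.6293839270562164 tcp in deck [0.073  0.0015 0.078 ] f deck [-0.4 -0.6 -1.2]
```

Request:
jog_arm --rows '[[[40,1,1,-1,0,0,0],[40,2,2,-1,0,0,0],[40,2.5,3,-1,0,0,0],[40,2.5,3,-1,0,0,0]]]'

```text
time: 15.05
eef_pos: [0.5174, 0.2636, 0.1275]
tcp_rot: [-1.447, 0.864, 1.11]
ft_force: [0.8, -1.0, 2.0]
gripper_width: 0.631
```

```bash
python3 q.py
```

```text
0.6314331991250863 tcp in deck [0.0702 0.0004 0.0755] f deck [ 1.2 -1.2  1.7]
```

Just touching. Releasing and retreating.

Request:
jog_arm --rows '[[[40,0.7,0,0,0,0,0],[85,0.7,0,0,0,0,0],[85,0.7,0,0,0,0,0],[85,0.7,0,0,0,0,0],[85,0.7,0,0,0,0,0]]]'

```text
time: 15.55
eef_pos: [0.5173, 0.2637, 0.1264]
tcp_rot: [-1.447, 0.864, 1.111]
ft_force: [0.4, -0.5, 0.2]
gripper_width: 0.999
```

Request:
jog_arm --rows '[[[85,-10,0,0,0,0,0],[85,-40,0,0,0,0,0],[85,-80,0,0,0,0,0],[85,-120,0,0,0,0,0],[85,-120,0,0,0,0,0]]]'

```text
time: 16.05
eef_pos: [0.4812, 0.2582, 0.2451]
tcp_rot: [-1.447, 0.858, 1.108]
ft_force: [0.0, 0.2, 0.8]
gripper_width: 0.996
```

```bash
python3 - <<'E'
from pl import *
measure('wrist',.1); im=measure('wrist',.1); 
carton('top','orange',.05,.04,.06,(.5137,-.1887))
im,_=viewer.read_camera('scene');save('s5.png',im)
E
python3 q.py
```

```text
wrist deck rect ((0.06870899349451065, -0.001906348392367363), (0.056719087064266205, 0.13960479199886322), 89.85228729248047) z 0.10028386128644966 n [0.    0.001 1.   ] x [-0.     0.136]
wrist deck rect ((0.06872978061437607, -0.0015749763697385788), (0.0566936619579792, 0.1399671584367752), 89.86929321289062) z 0.10085481225949186 n [0.001 0.001 1.   ] x [-0.     0.136]
orange c 0.5138 -0.1888 size 0.141 0.057 yaw -11.1 z 0.04854128853990758
0.9944443149032239 tcp in deck [ 0.0696 -0.0003  0.1937] f deck [ 0.   0.1 -0. ]
```

View pics/s5.png

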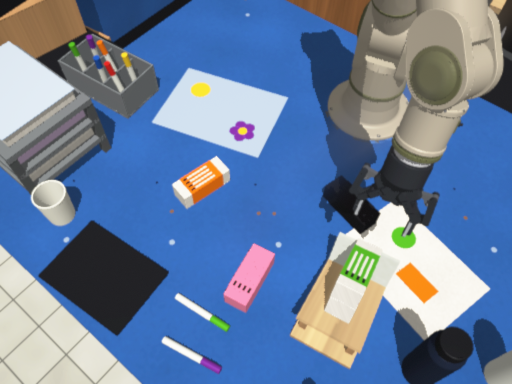

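The picture shows the stack on the board at (355,283), orange undisturbed at (200,182), and the gripper clear of everything.

```bash
python3 -c "
from bench import env
print(env.job_done())"
```

```text
the job is handed in; nothing more can be done
None
```

I put the purple carton on the sloping board against the backstop, stacked the green one on top the same way, and handed the job in at about 16 s. No verdict was reported, so the results below are my own camera checks.

| Carton | x on deck (mm) | y on deck (mm) | Top face height (mm) | Angle off slope line |
|---|---|---|---|---|
| Purple (wrist camera, before stacking) | about 69 | about −1 | 50 | within 0.2° |
| Green (wrist camera, after release) | about 69 | about −2 | 100 | within 0.2° |

- **Fit:** Both cartons lay flat to well under a degree. Both measured about 1 mm past the snug position of 70 mm, which is within the calibration error.
- **Purple after stacking:** I did not measure it again once green was on top. Green's top face at 100 mm, parallel to the board, fits purple still being in place.
- **Orange:** It measured within 1 mm of where it started.
- **Gripper:** It was open and clear of everything, with no force on the wrist. The highest force I saw was about 26 N, while pressing purple onto the board.
- **Check that disagreed:** My first wrist-camera look at purple was about 10 mm off because the arm was still settling. I measured again once it was still, before grasping.

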